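Feed the beech knife-handle blank home with the push stick

TASK

With the yellow-handled push stick, feed the pale beech handle blank along its guide channel and under the clear guard until it is fully home against the steel end stop. Push the blank only with the stick, never with the gripper, and leave the dark walnut blank in the other channel where it is. Let go of the stick when the blank is home; it may stay in the channel.

Things in the scene. Friction and masses are not known exactly. Their poses are not given: they have to be found in the camera images.
- jig: Fixed jig, origin on the bench, z up, +x = feed direction. Steel plate x -130..150, y +-95 mm, top at z 10 (channel floor). Green rails, tops at z 35, form two straight channels along x, open above and at the mouth (x -100), centred on y = +50 and -50, each 46 mm wide, ending at a steel stop face at x 120. Fixed clear guard over both: x 70..135, underside z 70, top z 74.
- beech_blank: Pale orange-beech handle blank, 80 (x, along the channel) x 30 (y) x 24 (z) mm, about 45 g, lying loose on the floor of one of the two channels (which one varies), short of the stop. Origin: centre of its underside. Home against the stop, its origin is at x = 80 mm in the jig's frame.
- walnut_blank: Dark walnut handle blank, same size and origin as the beech one, loose in the other channel. To be left where it is.
- push_stick: Push stick, about 250 g, standing on the bench beside the jig: aluminium shoe 80 (x) x 26 (y) x 26 (z) mm with an upright yellow grip 36 (x) x 24 (y) mm, from z 26 to 95. Origin on the underside below the grip's centre; z up. The shoe's flat nose is 50 mm ahead of the origin (+x), its tail 30 mm behind. Take it by the grip from above; the shoe fits in a channel behind a blank.
There are look-alikes about, which are no part of the job. Leave any pink look-alike of the push_stick alone. There is more than one size of the beech_blank; the job needs the smaller.

How it is judged:
By the outcome, as a careful person would: the job done as asked, in the order asked, and still so for the second after the job is handed in, with the robot touching nothing.
It also fails if it takes over 48 s, if anything falls off the work surface, if the arm or the gripper's body presses on something with over 40 N, if the wrist force passes 120 N, or if a joint passes its speed limit or range.

ROBOT

A 6-joint arm with a two-finger parallel gripper is mounted at the origin on the work surface. World frame = base frame: x ahead of the robot, y to its left, z up, the work surface at z = 0. Lengths are in m, angles in rad, forces in N, time in s.
With the tool pointing down it reaches from about 0.35 to 0.975 m from the base axis. Payload 4.9 kg.
Tool frame: the origin (TCP) lies on the centre line of the jaws, within the pads' length; the fingertips stand 8 mm ahead of it and the grasp point (between the pads) lies 11 mm behind it; z points along the fingers, y is the direction in which the jaws open and shut (so a half turn about z gives the same grasp; the last joint's range is limited). The gripper opens to 85 mm and grips with 20 to 120 N. Pads are 22 mm wide; open, the fingers measure 114 mm over their backs; the gripper's body (76 mm by 85 mm) begins 54 mm behind the grasp point. The pads swing forward as they close: fully open they stand 13 mm farther back than shut.
Start: joints at [1.017, 0.053, 1.613, -0, 1.476, -0.119], TCP at [0.263, 0.567, 0.239] pointing down, gripper open.
Joint ranges: [-3.01, 3.01], [-1.01, 2.22], [0.06, 2.58], [-1.02, 4.17], [0.09, 2.62], [-3.14, 3.14]. Speed limits (rad/s): [2.57, 2.57, 3.14, 3.14, 3.14, 3.14].

INTERFACE

Orientations are given as a rotation vector (axis times angle).
In Python, from station import get_obs, get_image, calibration, finish_job gives the robot as it stands. The module is installed in compiled form; this text tells all that it offers.
- The arm moves only by the shell command python3 -m jog 'ROWS' [FORCE]. ROWS is JSON, a list of rows, each a list of 7 numbers: the shift along the tool's x, y, z in cm, then the turn, a rotation vector about the tool's x, y, z in rad, then the closure in counts, from 0 (fully open) to 255 (shut). In form: [[dx, dy, dz, ax, ay, az, jaw], ...]. A call has 1 to 8 rows; each row is the pose to reach, as a shift and turn from the pose measured when the call began, along the tool's axes at that moment; what a row does not reach only later rows make up. A row lasts 1/12 s, in which the tool goes at most 41.7 mm and 7.16 degrees, less where a joint would pass 70% of its speed; a pose out of reach is approached as far as the arm can. A call with a gripper value outside its range is refused whole. The fingers move at their own pace and stop on an object; FORCE is the grip in N (left out, the last holds). Time passes only in rows, so rows that repeat a pose let the fingers close. It gives the time, the measured TCP pose, the force and the opening at its end, in the units of the state.
- get_obs(): the state, without advancing time (a new reading comes with each control period).
- get_image(name): name is "side" or "top" or "wrist"; returns the picture (480x640x3 uint8, red, green, blue); there is no depth.
- calibration(name): a dict with "vfov" (degrees; the focal length in pixels is half the picture's height over the tangent of half this angle, whatever the lens; pixels are square), "cx", "cy" (the principal point, pixels), "R" (3x3) and "t" (3): a world point X has camera coordinates R X + t. Camera axes: x right, y down, z forward; pixel columns grow to the right and rows downward; lengths in m; the calibration is good to about 2 mm. The wrist camera is an equidistant fisheye: a pixel r from the principal point sees the ray r / f radians off the axis. A picture is of the moment at which its call begins: read the wrist's pose just before it. calibration takes no time and is no camera call; for the wrist camera it gives the pose at the moment of the call.
- finish_job(): hands the job in, once; it reports no verdict.
The state is a dict: "t": time; "q": joint angles; "dq": joint speeds; "effort": joint torques, N m; "tool_pos": TCP position; "tool_rot": TCP orientation; "contact_force": force on the tool from outside, world axes, zero at the start; "wrist_torque": the same for the moment, N m; "opening": finger opening in m.
Only numpy, scipy, OpenCV 4.12 (cv2) and the standard library are available. Lean on these libraries where they do the work, as an engineer would, in place of code of your own. Each camera call takes 0.05 s, during which the arm holds its last target. There are 200 camera calls.

## Working session

There is one attempt and no reset: what is moved stays moved. The work goes in short steps, Python scripts to look and compute and a shell command to move; the robot and the scene stay as the last step left them, time stands still between calls to the robot, and variables do not carry over. Pictures are saved under pics/ and viewed, about 8 in all and at most 12, crops included, and the job is handed in when it is done.

```bash
mkdir -p pics; python3 - <<'E'
from station import *
import cv2
for n in("top","side"):
    c=calibration(n);print(n,c)
    cv2.imwrite(f"pics/{n}0.png",get_image(n)[:,:,::-1])
print(get_obs())
E
```

```text
top {'vfov': 49.613123322962785, 'cx': 319.792450856688, 'cy': 235.69992943115105, 'R': array([[ 0.0207968 , -0.99942185, -0.02689701],
       [-0.98345179, -0.01560686, -0.18049657],
       [ 0.17997244,  0.03020567, -0.98320778]]), 't': array([0.01205569, 0.50981256, 1.05239063])}
side {'vfov': 49.25709577524753, 'cx': 325.0200319483386, 'cy': 238.28313690674895, 'R': array([[-0.95784506, -0.28724413,  0.0048639 ],
       [-0.2210711 ,  0.72616068, -0.65101324],
       [ 0.18346776, -0.62464508, -0.75905079]]), 't': array([0.49212545, 0.14018538, 0.80841347])}
{'t': 0.1, 'q': array([ 1.01698938e+00,  5.32740897e-02,  1.61416285e+00, -3.36646504e-05,
        1.47599317e+00, -1.18970357e-01]), 'dq': array([-6.65046340e-04,  5.89261668e-05, -2.49740013e-03, -1.27467395e-03,
        7.36528278e-04, -3.79589263e-04]), 'effort': array([ 4.86917143e-04, -3.94897556e+01, -3.71367288e+01, -9.58169744e-05,
        3.93704104e-03,  1.90303632e-05]), 'tool_pos': array([0.26298841, 0.56636936, 0.23819265]), 'tool_rot': array([-6.77541933e-01, -3.06707061e+00,  2.74137249e-03]), 'contact_force': array([-0.35648814, -0.13831959,  0.01409937]), 'wrist_torque': array([ 0.00855381, -0.03007801,  0.02078189]), 'opening': 0.08558253162007037}
```

View pics/top0.png

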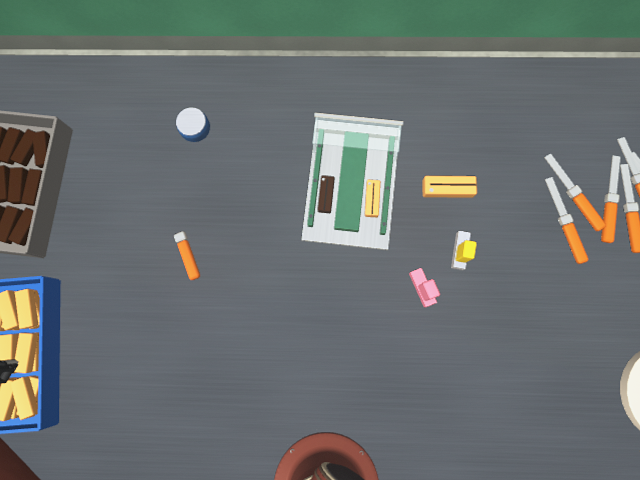

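View pics/side0.png

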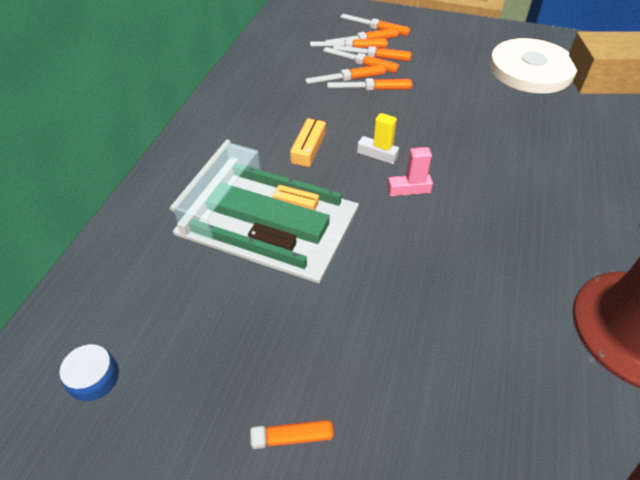

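The top view shows the jig at about (350,180), stop end up. The beech in the jig channel is at (372,198) and the walnut at (326,194). The larger beech look-alike is loose on the bench at (450,186). The yellow push stick is at (463,250) and the pink decoy at (424,288). The target is the small beech in the right (y = -50) channel. I'll measure these and confirm with a crop.

```bash
cat > h.py <<'E'
import numpy as np, cv2
from station import *
def ray(n,uv,z):
    c=calibration(n);f=240/np.tan(np.radians(c["vfov"]/2))
    d=np.array([(uv[0]-c["cx"])/f,(uv[1]-c["cy"])/f,1.])
    if n=="wrist":
        r=np.hypot(d[0],d[1]);d=np.array([d[0]/r*np.sin(r),d[1]/r*np.sin(r),np.cos(r)])
    R=c["R"];o=-R.T@c["t"];w=R.T@d
    return o+w*(z-o[2])/w[2]
def rect(n,mask,z):
    cs,_=cv2.findContours(mask.astype(np.uint8),0,2);k=max(cs,key=cv2.contourArea)[:,0]
    P=np.array([ray(n,p,z)[:2] for p in k])*1000
    (c,s,a)=cv2.minAreaRect(P.astype(np.float32));return np.round(c,1),np.round(s,1),round(a,1)
E
python3 - <<'E'
from h import *
im=cv2.imread("pics/top0.png");hsv=cv2.cvtColor(im,cv2.COLOR_BGR2HSV)
H,S,V=[hsv[:,:,i].astype(int) for i in range(3)]
def box(m,x0,x1,y0,y1):
    o=np.zeros_like(m);o[y0:y1,x0:x1]=m[y0:y1,x0:x1];return o
print("jig",rect("top",box((V>150)|((H>60)&(H<90)&(S>100)),295,410,125,255),.01))
g=(H>60)&(H<95)&(S>80)
print("green",rect("top",box(g,332,370,130,240),.035))
print("beech",rect("top",box((H>12)&(H<28)&(S>80)&(V>120),360,390,170,222),.034))
print("big",rect("top",box((H>12)&(H<28)&(S>80)&(V>120),415,485,170,202),.03))
print("walnut",rect("top",box(V<75,317,337,172,216),.034))
print("yellowtop",rect("top",box((H>24)&(H<35)&(S>150)&(V>215),450,480,225,275),.095))
print("shoe",rect("top",box((V>130)&(S<60),450,480,225,275),.026))
for p in [(314,114),(402,122),(388,249),(303,240)]: print(p,ray("top",p,.01)*1000)
c=im[100:310,295:495];cv2.imwrite("pics/c1.png",cv2.resize(c,None,fx=2.8,fy=2.8,interpolation=2))
E
```

```text
jig (array([640.1, -45.2]), array([196.6, 287.8]), 84.6)
green (array([617.7, -42.7]), array([ 50.8, 186.4]), 84.6)
beech (array([596.8, -90. ]), array([29.9, 82. ]), 87.1)
big (array([ 626.3, -256.6]), array([117. ,  48.5]), 89.5)
walnut (array([568.4,  12.8]), array([ 8.9, 23.8]), 1.0)
yellowtop (array([ 473.8, -276. ]), array([27.4, 46.6]), 66.8)
shoe (array([ 487.6, -278.7]), array([31.6, 82.9]), 80.1)
(314, 114) [798.92290126  41.6740101   10.        ]
(402, 122) [ 781.44917551 -158.6179323    10.        ]
(388, 249) [ 489.20995445 -126.12489223   10.        ]
(303, 240) [506.05739901  59.06438855  10.        ]
```

View pics/c1.png

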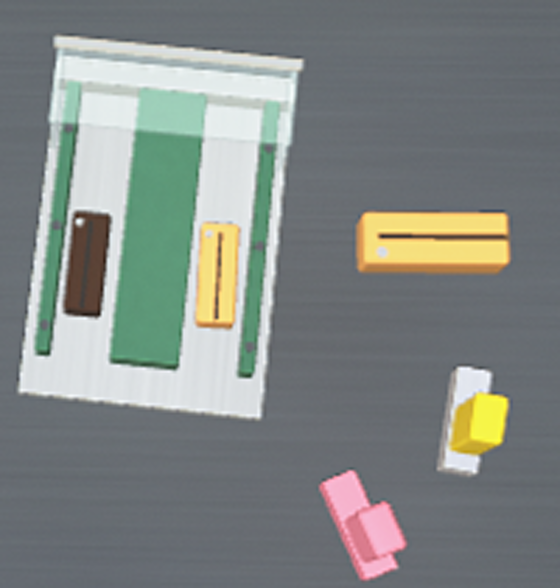

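The crop shows the small beech in the right channel with its tail toward the mouth. The stick is at crop (465,420), with its nose pointing up, the same way as the feed. The 117x48 mm beech on the bench is the oversized look-alike, and the pink stick is separate.

Estimates:
- **Jig:** origin about (0.628, -0.045), yaw about -5.4°.
- **Stick:** about (0.480, -0.280), yaw about -10°.

Next I'll head over.

```bash
cat >> h.py <<'E'
from scipy.spatial.transform import Rotation as Ro
def go(x,y,z,yaw):   # yaw: world angle (deg) of stick/feed axis; tool y stands at yaw+90, tool x at yaw+180, z down
    o=get_obs();R=Ro.from_rotvec(o["tool_rot"]);a=np.radians(yaw)
    T=np.array([[-np.cos(a),-np.sin(a),0],[-np.sin(a),np.cos(a),0],[0,0,-1]]).T
    print("row cm",np.round(R.inv().apply(np.array([x,y,z])-o["tool_pos"])*100,2),"rad",np.round((R.inv()*Ro.from_matrix(T)).as_rotvec(),3))
E
python3 - <<'E'
from h import *
go(.44,.30,.24,-25);go(.44,.30,.24,-10)
E
```

```text
row cm [-27.27 -16.7   -0.16] rad [-0.002 -0.     0.001]
row cm [-27.27 -16.7   -0.16] rad [-0.002 -0.    -0.26 ]
```

```bash
python3 -m jog '[[-27.3,-16.7,0,0,0,-0.26,0],[-27.3,-16.7,0,0,0,-0.26,0],[-27.3,-16.7,0,0,0,-0.26,0],[-27.3,-16.7,0,0,0,-0.26,0],[-27.3,-16.7,0,0,0,-0.26,0],[-27.3,-16.7,0,0,0,-0.26,0],[-27.3,-16.7,0,0,0,-0.26,0],[-27.3,-16.7,0,0,0,-0.26,0]]'; python3 -c "
from h import *
go(.46,0,.24,-10);go(.46,-.28,.24,-10)"
```

```text
t: 0.77
tool_pos: [0.4411, 0.2972, 0.238]
tool_rot: [-0.276, -3.128, 0.004]
contact_force: [0.7, 0.2, -0.4]
opening: 0.0854
row cm [ -7.07 -28.93  -0.13] rad [-0.003 -0.001 -0.002]
row cm [-11.97 -56.5   -0.06] rad [-0.003 -0.001 -0.002]
```

```bash
python3 -m jog '[[-12,-56.5,0,0,0,0,0],[-12,-56.5,0,0,0,0,0],[-12,-56.5,0,0,0,0,0],[-12,-56.5,0,0,0,0,0],[-12,-56.5,0,0,0,0,0],[-12,-56.5,0,0,0,0,0],[-12,-56.5,0,0,0,0,0],[-12,-56.5,0,0,0,0,0]]'; python3 -c "
from h import *
go(.46,-.28,.22,-10)"
```

```text
t: 1.43
tool_pos: [0.451, -0.0351, 0.2387]
tool_rot: [-0.276, -3.129, 0.004]
contact_force: [0.4, -0.1, 1.1]
opening: 0.0856
row cm [ -5.17 -23.95   1.92] rad [-0.003 -0.001 -0.002]
```

```bash
python3 -m jog '[[-5.2,-24,1.9,0,0,0,0],[-5.2,-24,1.9,0,0,0,0],[-5.2,-24,1.9,0,0,0,0],[-5.2,-24,1.9,0,0,0,0],[-5.2,-24,1.9,0,0,0,0],[-5.2,-24,1.9,0,0,0,0],[-5.2,-24,1.9,0,0,0,0],[-5.2,-24,1.9,0,0,0,0]]'; python3 - <<'E'
from h import *
import pickle
c=calibration("wrist");im=get_image("wrist")[:,:,::-1].copy()
cv2.imwrite("pics/w1.png",im);print(c);pickle.dump(c,open("w1.pkl","wb"))
E
```

```text
t: 2.1
tool_pos: [0.4594, -0.282, 0.2191]
tool_rot: [-0.281, -3.126, 0.001]
contact_force: [0.4, 0.3, 0.5]
opening: 0.0855
{'vfov': 65.70646984690485, 'cx': 317.02989950851935, 'cy': 240.39424912992425, 'R': array([[ 1.78531514e-01,  9.83933830e-01, -8.46683810e-04],
       [ 9.34620027e-01, -1.69314558e-01,  3.12758670e-01],
       [ 3.07590480e-01, -5.66286066e-02, -9.49832247e-01]]), 't': array([ 0.1961066 , -0.51045596,  0.20294412])}
```

View pics/w1.png

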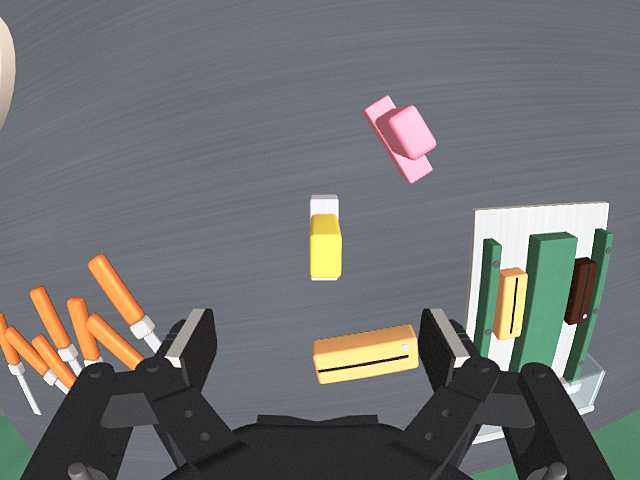

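The wrist view shows the stick at (325,240), pink at (400,140) and the jig on the right. Plate mouth corners are (473,210) and (608,203).

```bash
python3 - <<'E'
from h import *
im=cv2.imread("pics/w1.png");hsv=cv2.cvtColor(im,cv2.COLOR_BGR2HSV)
H,S,V=[hsv[:,:,i].astype(int) for i in range(3)]
y=(H>24)&(H<35)&(S>120);sub=np.zeros_like(y);sub[190:290,300:350]=y[190:290,300:350]
vals=V[sub];print(np.percentile(vals,[5,25,50,75,95]))
for z in(.095,):
    print("all",rect("wrist",sub,z)); print("bright",rect("wrist",sub&(V>np.percentile(vals,50)-8),z))
sh=np.zeros_like(y);sh[185:290,300:350]=((V>130)&(S<60))[185:290,300:350]
print("shoe",rect("wrist",sh,.026))
print([int(v) for v in V[205:282:4,325]])
P=lambda u,v,z:(np.round(ray("wrist",(u,v),z)*1000,1))
print("tail",P(311,196,.026),P(337,196,.026),"nose?",P(325,280,.026))
print("jig mouth",P(473,210,.01),P(608,203,.01))
b=np.zeros_like(y);b[260:345,490:532]=((H>10)&(H<28)&(S>80)&(V>190))[260:345,490:532]
print("beech",rect("wrist",b,.034))
g=np.zeros_like(y);g[225:380,505:580]=((H>60)&(H<95)&(S>80))[225:380,505:580]
print("green",rect("wrist",g,.035))
print("green front",P(531,235,.035),P(577,232,.035)," outer rail front",P(484,239,.035),P(500,240,.035))
E
```

```text
[249. 255. 255. 255. 255.]
all (array([ 469.3, -276.4]), array([21.9, 49.2]), 79.5)
bright (array([ 470.3, -276.6]), array([21.9, 47. ]), 79.5)
shoe (array([ 456.7, -275.1]), array([26.5, 27.7]), 80.7)
[252, 251, 240, 228, 229, 231, 230, 231, 255, 255, 255, 255, 255, 255, 255, 255, 255, 255, 248, 115]
tail [ 443.8 -284.    26. ] [ 447.8 -261.1   26. ] nose? [ 526.8 -285.6   26. ]
jig mouth [ 487.1 -126.9   10. ] [506.   61.7  10. ]
beech (array([591.5, -91.8]), array([90.3, 32. ]), 0.8)
green (array([608. , -48.9]), array([ 67.6, 180.4]), 84.7)
green front [515.4 -72.   35. ] [522.8  -9.3  35. ]  outer rail front [ 510.  -126.8   35. ] [ 514.2 -109.    35. ]
```

Stick origin is about (0.4755, -0.2775), yaw -10°, and the two views agree. I'll descend and grasp.

```bash
python3 -c "
from h import *
go(.4755,-.2775,.13,-10);go(.4755,-.2775,.062,-10)"
```

```text
row cm [-1.51  0.61  8.94] rad [-0.001 -0.002 -0.003]
row cm [-1.53  0.62 15.74] rad [-0.001 -0.002 -0.003]
```

```bash
python3 -m jog '[[-1.5,0.6,3,0,0,0,0],[-1.5,0.6,6,0,0,0,0],[-1.5,0.6,9,0,0,0,0],[-1.5,0.6,11,0,0,0,0],[-1.5,0.6,13,0,0,0,0],[-1.5,0.6,15,0,0,0,0],[-1.5,0.6,15.7,0,0,0,0],[-1.5,0.6,15.7,0,0,0,0]]' 60; python3 -m jog '[[0,0,0,0,0,0,255],[0,0,0,0,0,0,255],[0,0,0,0,0,0,255],[0,0,0,0,0,0,255],[0,0,0,0,0,0,255],[0,0,0,0,0,0,255],[0,0,0,0,0,0,255],[0,0,0,0,0,0,255]]' 60;python3 -c "
from h import *
go(.4755,-.2775,.12,-5.5)"
```

```text
t: 2.82
tool_pos: [0.474, -0.2752, 0.0602]
tool_rot: [-0.275, -3.123, -0.003]
contact_force: [0.2, -0.3, -0.2]
opening: 0.0855
t: 3.48
tool_pos: [0.4744, -0.2757, 0.0611]
tool_rot: [-0.276, -3.125, -0.001]
contact_force: [-0.1, 0.2, 4.0]
opening: 0.0231
row cm [-0.11 -0.15 -5.89] rad [ 0.001 -0.005 -0.08 ]
```

Gripped (23 mm opening). Next: lift, carry to the mouth of the beech channel, and look.

```bash
python3 -m jog '[[0,0,-3,0,0,0,255],[0,0,-6,0,0,0,255],[0,0,-9,0,0,0,255],[0,0,-10.5,0,0,0,255],[0,0,-10.5,0,0,0,255]]'; python3 -c "
from h import *
go(.494,-.0826,.16,-5.5)"
```

```text
t: 3.9
tool_pos: [0.4767, -0.2772, 0.1701]
tool_rot: [0.276, 3.128, -0.005]
contact_force: [1.1, -1.0, -2.5]
opening: 0.0235
row cm [ 1.7  19.46  0.96] rad [-0.003  0.001 -0.08 ]
```

```bash
python3 -m jog '[[0.5,3,0,0,0,-0.08,255],[0.9,7,0,0,0,-0.08,255],[1.2,11,0,0,0,-0.08,255],[1.5,15,0,0,0,-0.08,255],[1.7,18,0,0,0,-0.08,255],[1.7,19.5,0,0,0,-0.08,255],[1.7,19.5,3,0,0,-0.08,255],[1.7,19.5,4,0,0,-0.08,255]]'; python3 - <<'E'
from h import *
print(get_obs()["tool_pos"])
t=get_image("top")[:,:,::-1];w=get_image("wrist")[:,:,::-1]
cv2.imwrite("pics/t2f.png",t);cv2.imwrite("pics/w2f.png",w)
a=cv2.resize(t[100:280,290:420],None,fx=2.67,fy=2.67,interpolation=2)
cv2.imwrite("pics/m2.png",np.hstack([a,cv2.resize(w,(640*3//5*1,480))[:, :384]][:2]) if a.shape[0]==480 else a)
E
```

```text
t: 4.57
tool_pos: [0.4912, -0.0803, 0.1244]
tool_rot: [-0.147, -3.132, 0.002]
contact_force: [-0.6, 1.3, -3.9]
opening: 0.0231
[ 0.49119056 -0.08028647  0.12437505]
```

View pics/w2f.png

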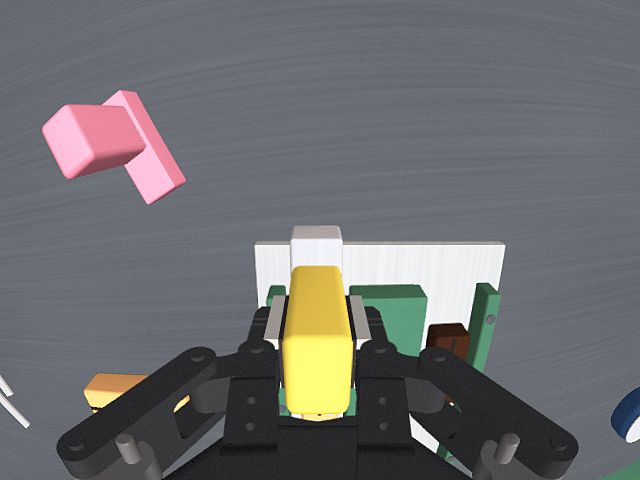

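```bash
python3 -c "
from h import *
go(.494,-.0826,.12,-5.5)"
```

```text
row cm [-0.38 -0.11  0.41] rad [-0.001 -0.009  0.   ]
```

The wrist view shows the outer rail's inner corner at (286,287), the block's corner at (350,286), and the shoe tail's top edge at (291..342,227). The plate's mouth corners are (255,242) and (504,242).

```bash
python3 - <<'E'
from h import *
P=lambda u,v,z:(np.round(ray("wrist",(u,v),z)*1000,1))
print("rail",P(286,288,.035),"block",P(350,286,.035),P(427,286,.035),"rail2",P(475,284,.035))
print("mouth",P(255,242,.01),P(504,242,.01))
z=.1244-.061+.026
print("tail",P(291,227,z),P(342,227,z),"obs",get_obs()["tool_pos"])
E
```

```text
rail [ 513.  -104.5   35. ] block [515.7 -62.2  35. ] [521.6  -9.4  35. ] rail2 [524.7  26.7  35. ]
mouth [ 487.  -125.5   10. ] [505.   61.3  10. ]
tail [456.8 -90.8  89.4] [459.1 -66.8  89.4] obs [ 0.49031346 -0.08117239  0.12417406]
```

Laterally the stick is aligned with the channel to about 1–2 mm. I'll go 6 mm forward and lower it.

```bash
python3 -m jog '[[-0.6,0.1,1,0,0,0,255],[-0.6,0.1,2,0,0,0,255],[-0.6,0.1,3,0,0,0,255],[-0.6,0.1,4,0,0,0,255],[-0.6,0.1,4.7,0,0,0,255],[-0.6,0.1,5.1,0,0,0,255],[-0.6,0.1,5.1,0,0,0,255]]' 60; python3 - <<'E'
from h import *
t=get_image("top")[:,:,::-1];s=get_image("side")[:,:,::-1]
a=cv2.resize(t[105:265,295:415],(360,480),interpolation=2)
b=cv2.resize(s[130:290,160:370],(440,335),interpolation=2)
o=np.zeros((480,800,3),np.uint8);o[:,:360]=a;o[:335,360:]=b;cv2.imwrite("pics/m3.png",o)
print(get_obs()["contact_force"]); go(.4963,-.082,.073,-5.5)
E
```

```text
t: 5.25
tool_pos: [0.4953, -0.0807, 0.0722]
tool_rot: [-0.15, -3.127, -0.0]
contact_force: [0.1, 0.1, -3.0]
opening: 0.0233
[ 0.7743198  -0.29565377 -2.56628996]
row cm [-0.03 -0.11  0.04] rad [-0.001 -0.009  0.   ]
```

View pics/m3.png

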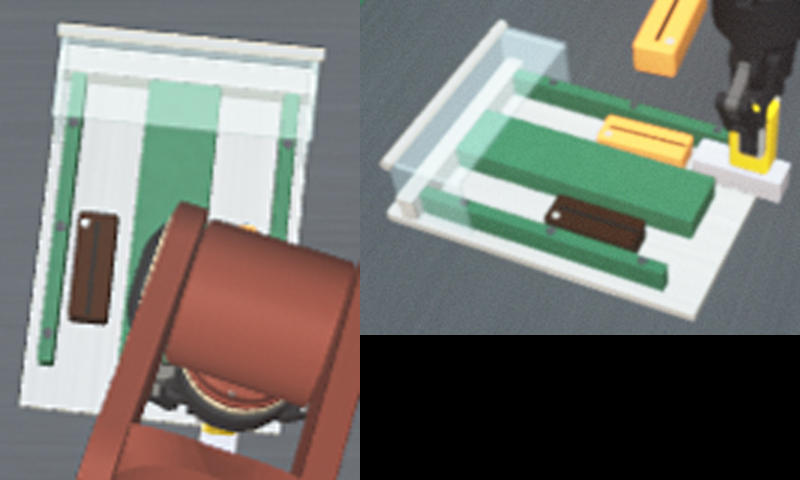

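The side crop shows the shoe in the beech channel's mouth, just behind the blank, with the walnut untouched. Pushing along the feed now.

```bash
for i in 1; do python3 -m jog '[[-0.6,-0.1,0,0,0,0,255],[-1.2,-0.1,0,0,0,0,255],[-1.8,-0.1,0,0,0,0,255],[-2.4,-0.1,0,0,0,0,255],[-3,-0.1,0,0,0,0,255],[-3.6,-0.1,0,0,0,0,255],[-4.2,-0.1,0,0,0,0,255],[-4.8,-0.1,0,0,0,0,255]]'; done; python3 - <<'E'
from h import *
a=np.radians(-5.5);p=np.array([.4953,-.0807])+.048*np.array([np.cos(a),np.sin(a)])
print(get_obs()["contact_force"]);go(p[0],p[1]-.001,.0725,-5.5)
E
```

```text
t: 6.02
tool_pos: [0.5444, -0.0865, 0.0729]
tool_rot: [-0.15, -3.129, 0.0]
contact_force: [-0.1, -0.3, -3.5]
opening: 0.023
[-0.07700464 -0.30420582 -3.47724501]
row cm [0.14 0.01 0.04] rad [-0.001 -0.009  0.   ]
```

```bash
python3 -m jog '[[-0.6,0,0,0,0,0,255],[-1.2,0,0,0,0,0,255],[-1.8,0,0,0,0,0,255],[-2.4,0,0,0,0,0,255],[-3,0,0,0,0,0,255],[-3.6,0,0,0,0,0,255],[-4.2,0,0,0,0,0,255],[-4.8,0,0,0,0,0,255]]'; python3 - <<'E'
from h import *
print(get_obs()["contact_force"])
s=get_image("side")[:,:,::-1]
cv2.imwrite("pics/s4.png",cv2.resize(s[130:290,160:370],None,fx=3,fy=3,interpolation=2))
E
```

```text
t: 6.68
tool_pos: [0.5928, -0.0912, 0.0724]
tool_rot: [-0.15, -3.129, 0.0]
contact_force: [-0.9, 0.5, -3.8]
opening: 0.0232
[-0.85123337  0.49750202 -3.75832903]
```

View pics/s4.png

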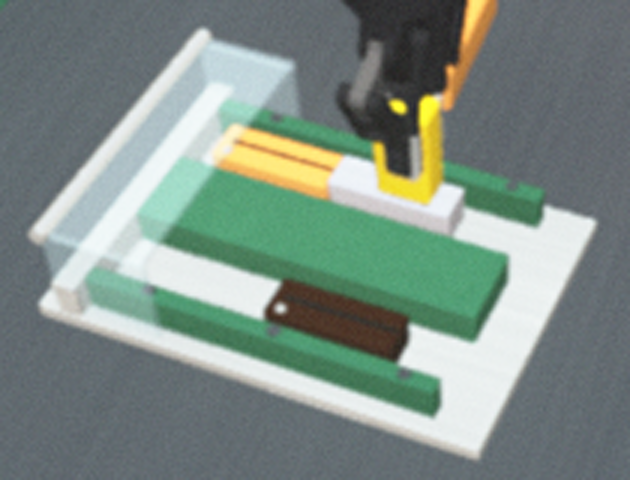

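The blank is pushed squarely, its front now under the guard, with roughly 20 mm to go. I'll continue slowly and watch the force.

```bash
python3 -m jog '[[-0.3,0,0,0,0,0,255],[-0.6,0,0,0,0,0,255],[-0.9,0,0,0,0,0,255],[-1.2,0,0,0,0,0,255],[-1.4,0,0,0,0,0,255],[-1.5,0,0,0,0,0,255],[-1.5,0,0,0,0,0,255]]';  python3 -m jog '[[-0.1,0,0,0,0,0,255],[-0.2,0,0,0,0,0,255],[-0.3,0,0,0,0,0,255],[-0.3,0,0,0,0,0,255]]'
```

```text
t: 7.32
tool_pos: [0.6079, -0.0927, 0.0724]
tool_rot: [-0.15, -3.127, 0.0]
contact_force: [-5.3, 0.3, 0.8]
opening: 0.0232
t: 7.65
tool_pos: [0.6083, -0.0927, 0.0719]
tool_rot: [-0.15, -3.12, -0.0]
contact_force: [-11.5, 1.2, 4.1]
opening: 0.0236
```

```bash
python3 -m jog '[[-0.1,0,0,0,0,0,255],[-0.2,0,0,0,0,0,255],[-0.2,0,0,0,0,0,255]]'
```

```text
t: 7.9
tool_pos: [0.6085, -0.0927, 0.0721]
tool_rot: [-0.149, -3.114, -0.001]
contact_force: [-10.7, 2.1, 5.6]
opening: 0.0233
```

```bash
python3 - <<'E'
from h import *
t=get_image("top")[:,:,::-1];s=get_image("side")[:,:,::-1]
a=cv2.resize(t[105:205,305:410],(420,400),interpolation=2)
b=cv2.resize(s[135:235,165:260],(380,400),interpolation=2)
cv2.imwrite("pics/m5.png",np.hstack([a,b]))
E
```

```text
(no output)
```

View pics/m5.png

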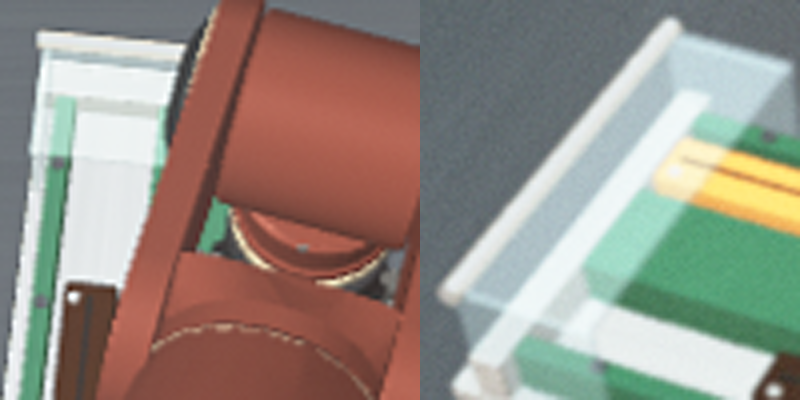

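The blank's front seems to be at the stop bar. I'll press a bit harder to confirm it's not just jammed, then release and check from the top.

```bash
python3 -m jog '[[-0.3,0,0,0,0,0,255],[-0.5,0,0,0,0,0,255],[-0.5,0,0,0,0,0,255]]' 80; python3 -m jog '[[0,0,0,0,0,0,255],[0,0,0,0,0,0,255]]'; python3 - <<'E'
from h import *
print(ray("side",(223.7,175),.034)*1000)
E
```

```text
t: 8.25
tool_pos: [0.6092, -0.0928, 0.0728]
tool_rot: [-0.148, -3.101, -0.002]
contact_force: [-22.2, 2.2, 15.8]
opening: 0.0232
t: 8.42
tool_pos: [0.6089, -0.0928, 0.0731]
tool_rot: [-0.148, -3.101, -0.002]
contact_force: [-4.1, 0.8, -0.5]
opening: 0.023
[742.1905116  -99.95545498  34.        ]
```

The force rose to 22 N without the blank moving, and its front casts to jig x of about 121, so it's home. Releasing and rising.

```bash
python3 -m jog '[[0,0,0,0,0,0,0],[0,0,0,0,0,0,0],[0,0,0,0,0,0,0],[0,0,0,0,0,0,0],[0,0,0,0,0,0,0],[0,0,0,0,0,0,0],[0,0,0,0,0,0,0],[0,0,0,0,0,0,0]]'; python3 -m jog '[[0,0,-1.5,0,0,0,0],[0,0,-3,0,0,0,0],[0,0,-5,0,0,0,0],[0,0,-8,0,0,0,0],[0,0,-11,0,0,0,0],[0,0,-14,0,0,0,0],[0,0,-16,0,0,0,0],[0,0,-16,0,0,0,0]]'; python3 -m jog '[[3,3,-1,0,0,0,0],[6,6,-1,0,0,0,0],[9,10,-1,0,0,0,0],[11,14,-1,0,0,0,0],[11,18,-1,0,0,0,0],[11,21,-1,0,0,0,0],[11,24,-1,0,0,0,0],[11,24,-1,0,0,0,0]]'; python3 - <<'E'
from h import *
t=get_image("top")[:,:,::-1];s=get_image("side")[:,:,::-1]
cv2.imwrite("pics/t6.png",t)
a=cv2.resize(t[105:255,300:410],(367,500),interpolation=2)
b=cv2.resize(s[130:290,160:330],(425,400),interpolation=2)
o=np.zeros((500,792,3),np.uint8);o[:,:367]=a;o[:400,367:]=b;cv2.imwrite("pics/m6.png",o)
E
```

```text
t: 9.08
tool_pos: [0.6089, -0.0928, 0.0731]
tool_rot: [-0.148, -3.101, -0.002]
contact_force: [0.5, 0.2, -0.2]
opening: 0.0855
t: 9.75
tool_pos: [0.6176, -0.094, 0.2398]
tool_rot: [-0.148, -3.112, 0.002]
contact_force: [-0.1, 0.1, 0.1]
opening: 0.0855
t: 10.42
tool_pos: [0.5303, 0.1599, 0.2508]
tool_rot: [-0.14, -3.111, -0.001]
contact_force: [-0.4, -0.1, 1.0]
opening: 0.0852
```

View pics/m6.png

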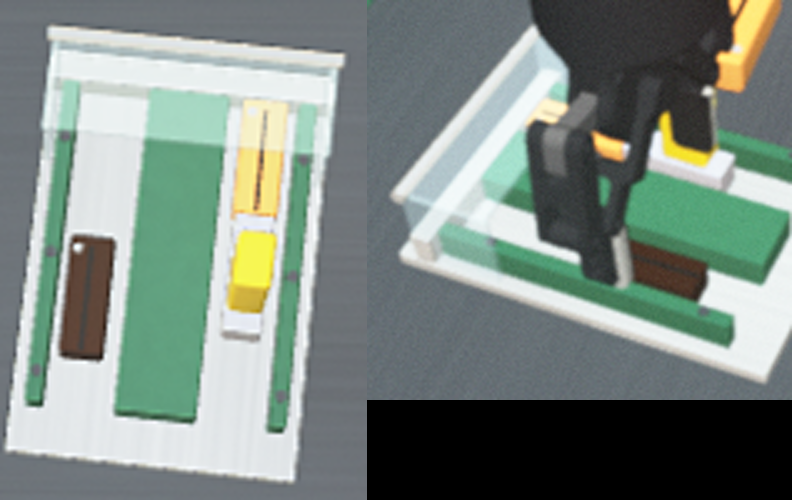

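The top view shows the blank's front at the stop edge (crop row ~100), the stick standing behind it, and the walnut in place. One numeric check, then I'll hand in.

```bash
python3 - <<'E'
from h import *
def f(n,m,x0,x1,y0,y1,z):
    hsv=cv2.cvtColor(cv2.imread(n),cv2.COLOR_BGR2HSV);H,S,V=[hsv[:,:,i].astype(int) for i in range(3)]
    k=m(H,S,V);o=np.zeros_like(k);o[y0:y1,x0:x1]=k[y0:y1,x0:x1];return rect("top",o,z)
b=f("pics/t6.png",lambda H,S,V:(H>10)&(H<28)&(S>45)&(V>120),366,392,125,171,.034)
d=np.array(b[0])-[626,-45.1];a=np.radians(-5.5)
print(b,"jig x,y",d@[np.cos(a),np.sin(a)],d@[-np.sin(a),np.cos(a)])
for n in("pics/top0.png","pics/t6.png"): print("walnut",f(n,lambda H,S,V:(H<15)&(S>70)&(V<130),315,338,165,220,.034))
p=cv2.cvtColor(cv2.imread("pics/t6.png"),cv2.COLOR_BGR2GRAY)
print("stop profile beech col",p[122:145,380].tolist(),"\nother channel",p[122:145,332].tolist())
E
```

```text
(array([ 699.4, -100.9]), array([30.7, 82.4]), 85.2) jig x,y 78.41027395077941 -48.508029633904144
walnut (array([604.3,  10.9]), array([27.1, 80.5]), 85.0)
walnut (array([604.8,  10.8]), array([27.1, 79.6]), 85.0)
stop profile beech col [224, 199, 186, 181, 234, 241, 240, 239, 238, 239, 240, 241, 225, 238, 238, 237, 220, 229, 232, 233, 234, 233, 236] 
other channel [240, 238, 239, 238, 238, 238, 239, 236, 216, 209, 208, 219, 238, 240, 240, 239, 239, 239, 240, 239, 239, 240, 241]
```

```bash
python3 -c "
from station import *
print(finish_job())"
```

```text
the job is handed in; nothing more can be done
None
```

The beech blank is home against the steel stop, pushed only with the yellow stick. I let go of the stick and left it in the channel. The job was handed in at about 10.5 s of the 48 s, and `finish_job` gave no verdict.

What the last checks showed:
- **Hard stop:** pressing the stick to about 22 N moved the blank no further. The 22 N is the largest force I read at the end of a move.
- **Blank position:** after release, the top view put its centre at jig x ≈ 78.4 mm against 80 nominal. That view also catches a bit of the back face, and my jig origin was good to only a few mm. The side view put its front end at about 121 mm, with the stop at 120.
- **Disagreement:** working only from the arm's position, the stick's nose came out about 5 mm short of where it should be. The wrist view had also put the front edges of the rails about 8 mm off my jig estimate. I put both down to error in that estimate, because the press test and both camera views agree that the blank is home.
- **Walnut blank:** it had not moved, to within 0.5 mm in the top view.
- **Look-alikes:** I did not touch the pink stick or the larger beech blank. I did not measure them again at the end.

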